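# Start the mincer's locking screw down its well

## Task

The mincing head has just been pushed into the bench mincer. Take its long locking screw from the parts rack, start it by feel in the coarse thread at the bottom of the narrow well on top of the mincer, and turn it in clockwise with light pressure, without forcing it, until its collar sits fully down on the rim of the well; then let go. Leave the tray pin, cutting plate, ramekin and jar as they are.

Things in the scene. Friction and masses are not known exactly. Their poses are not given: they have to be found in the camera images.
- mincer: bench mincer, fixed. Origin on the worktop under the axis of its upright screw well; +y: outlet and ring nut (to 130 mm, r 49), with an open feed throat of r 28 at y 82, top 164 mm; -y: motor housing from y -52 to -322, x +-95, top 195 mm. Nose casting round the well x +-58, y +-52, top 168 mm; the well's boss (r 27) stands on it to 196 mm.
- well_mouth (a point): centre of the flat rim of the well, 196 mm above the worktop; z up. The well is a bore of 32 mm, 60 mm deep. In its floor lies the head's threaded bush: bore 20.4 mm, its centre 3.2 to 4.2 mm off the well's axis on an unknown side, sharp-edged; 4 mm down, a two-start right-hand round thread begins (lead 14 mm a turn, minor bore 14 mm, axial play 2 mm), start angle unknown.
- rack: steel parts rack, fixed: plate 100 x 180 mm, top 120 mm above the worktop, on two side sheets. Origin on the worktop under the plate's centre, y along its length. Two 26 mm holes at y +45 and -45 mm: the screw hangs in one, the tray pin in the other (either way round), upright on their collars.
- screw: locking screw, 0.13 to 0.21 kg, round about its z axis. Origin: centre of the underside of its collar (46 mm across, 5 mm thick); z up to the black fluted grip. Below: shank 12 mm thick, 83 mm long. Fully home when this origin is level with the well's rim; the tip is then 23 mm below the well's floor, 4 to 11 mm further in than where its thread first meets the bush's thread.
- screw_grip (a point): middle of the screw's round grip, 29 mm above the collar's underside; the grip is a 36 mm cylinder, 32 mm tall (13 to 45 mm above the collar's underside).
- screw_tip (a point): end of the screw's point, 83 mm below the collar's underside. The first 8 mm are a plain 12 mm dog point; above it to 20 mm from the tip runs the coarse two-start thread, 18.5 mm over the crests; then plain 12 mm shank. In the thread the screw is self-locking: let go, it stays where it is.
- tray_pin: bystander: the feed tray's plain pin with a 30 mm ball knob and a 38 mm collar, hanging in the other hole of the rack. Origin: centre of the collar's underside. Leave it there.
- cutting_plate: bystander: perforated steel disc, 70 mm across, 10 mm thick, lying on the worktop. Origin at its underside.
- ramekin: bystander: white ramekin of olives, 80 mm across, 42 mm tall. Origin at its underside.
- jar: bystander: amber jar with a brass lid, 76 mm across, 106 mm tall. Origin at its underside.
There are look-alikes about, which are no part of the job. What is shaped like the screw but orange or yellow is not meant.

How it is judged (in metres and radians):
On the way, in this order (a step that is already met when the one before it is completed fails the run):
1. the screw's threads have met: its point is more than 11 mm into the bush, upright in the well (z of screw_tip in the frame of well_mouth below -0.071 m and horizontal distance between screw_tip and well_mouth below 0.007 m and angle between screw's own z axis and vertical below 0.08 rad), for 0.2 s.
2. the screw is turned in until its collar lies on the rim (z of screw in the frame of well_mouth below 0.0015 m and angle between screw's own z axis and vertical below 0.06 rad), for 0.2 s.
At the end, for the whole second after the job is handed in: The screw's collar lies on the rim of the well (within 1.5 mm in height, 7 mm sideways), the screw upright within 0.06 rad, at rest and let go; the four bystanders are within 30 mm of where they started and not tipped (all of step 2 and z of screw in the frame of well_mouth above -0.0015 m and horizontal distance between screw and well_mouth below 0.007 m and linear speed of screw below 0.02 m/s and distance of each of tray_pin, cutting_plate, ramekin, jar from where it was at the start of the episode below 0.03 m and angle between each of tray_pin, cutting_plate, ramekin, jar's own z axis and vertical below 0.35 rad); the robot touches nothing.
It fails at once if the screw is forced: more than 25 N between it and the mincer before its collar is home (contact force between screw and mincer above 25 N and z of screw in the frame of well_mouth above 0.0015 m).
It fails at once if a bystander is moved more than 30 mm (distance of any of tray_pin, cutting_plate, ramekin, jar from where it was at the start of the episode above 0.03 m).
It fails at once if a bystander is tipped over (angle between any of tray_pin, cutting_plate, ramekin, jar's own z axis and vertical above 0.35 rad).
It also fails if it takes over 72 s, if anything falls off the work surface, if the arm or the gripper's body presses on something with over 40 N, if the wrist force passes 120 N, or if a joint passes its speed limit or range.

## Robot

A 6-joint arm with a two-finger parallel gripper is mounted at the origin on the work surface. World frame = base frame: x ahead of the robot, y to its left, z up, the work surface at z = 0. Lengths are in m, angles in degrees, forces in N, time in s.
With the tool pointing down it reaches from about 0.35 to 0.875 m from the base axis. Payload 4.2 kg.
Tool frame: the origin (TCP) lies at the very end of the fingers, on their centre line; the grasp point (between the pads) lies 19 mm behind it (r.grip_point_offset is the distance from the TCP to the grasp point, in m); z points along the fingers, y is the line along which they close (so a half turn about z gives the same grasp; the last joint's range is limited). The gripper opens to 87 mm and grips with 3 to 60 N. Pads are 19 mm wide; open, the fingers measure 117 mm over their backs; the gripper's body (75 mm by 190 mm) begins 51 mm behind the grasp point.
Start: joints at [79.389, 22.042, 0.453, 0, -68.411, -14.817], TCP at [0.268, 0.564, 0.223] pointing down, gripper open.
Joint ranges: [-179.83, 179.83], [-69.29, 118.12], [-61.27, 80.66], [-181.25, 117.63], [-171.15, -9.14], [-177.46, 177.46]. Speed limits (degrees/s): [159.86, 159.86, 180, 180, 180, 180].

## Interface

Orientations are given as a 3x3 rotation matrix whose columns are the frame's x, y, z axes.
In Python, from station import r, cams gives the robot as it stands. The module is installed in compiled form; this text tells all that it offers.
- The arm moves only by the shell command python3 -m handwheel 'ROWS'. ROWS is JSON, a list that holds one entry, the list of rows, each a list of 7 numbers: the turn, a rotation vector about the tool's x, y, z in units of 6 degrees (1.0 is 6 degrees), then the shift along the tool's x, y, z in m, then the finger opening in m, from 0 to 0.087. In form: [[[ax, ay, az, x, y, z, jaw], ...]]. A call has 1 to 12 rows; each row shifts and turns the commanded pose from where the row before left it, along the tool's axes as they then stand; what a row does not reach is not made up. A row lasts 1/10 s, in which the tool goes at most 50 mm and 8.59 degrees, less where a joint would pass 70% of its speed; a pose out of reach is approached as far as the arm can. A call with a gripper value outside its range is refused whole. The fingers move at their own pace and stop on an object; the grip force is fixed at half the most. Time passes only in rows, so rows that do not move let the fingers close. It gives the time, the measured TCP pose, the force, the opening and the grip force at its end, in the units of the state.
- r.sense(): the state, without advancing time (a new reading comes with each control period).
- cams.capture(name): name is "scene" or "top" or "wrist"; returns the picture (384x512x3 uint8, red, green, blue); there is no depth.
- cams.get_calibration(name): a dict with "camera_matrix" (3x3 intrinsics, pixels), "k1" (the pictures are not rectified: a ray, as slopes to the right and down, at radius r is drawn at 1 + k1 r^2 times it, then the intrinsics apply), "rvec" (rotation vector, rad) and "tvec" (3), from world to camera coordinates, as OpenCV has them; the wrist camera has in their place "T_tool_cam" (4x4, takes a point from camera to tool coordinates, whose origin is the TCP and whose axes are the flange's). Camera axes: x right, y down, z forward; pixel columns grow to the right and rows downward; lengths in m; the calibration is good to about 2 mm. A picture is of the moment at which its call begins: read the wrist's pose just before it. get_calibration takes no time and is no camera call.
- r.finish_job(): hands the job in; it is judged then, once.
The state is a dict: "time_s": time; "joints": joint angles; "joint_velocities": joint speeds; "effort": joint torques, N m; "tcp_pos": TCP position; "ee_rot": TCP orientation; "wrist_force": force on the tool from outside, world axes, zero at the start; "moment": the same for the moment, N m; "gripper_width": opening from 0.0 (shut) to 1.0 (fully open); "gripper_force": force on a finger pad.
Only numpy, scipy, OpenCV 4.12 (cv2) and the standard library are available. Lean on these libraries where they do the work, as an engineer would, in place of code of your own. Each camera call takes 0.05 s, during which the arm holds its last target. There are 200 camera calls.

## Working session

There is one attempt and no reset: what is moved stays moved. The work goes in short steps, Python scripts to look and compute and a shell command to move; the robot and the scene stay as the last step left them, time stands still between calls to the robot, and variables do not carry over. Pictures are saved under pics/ and viewed, at most 10 in all, crops included, and the job is handed in when it is done.

```bash
mkdir -p pics && cat > h.py <<'E'
import numpy as np, cv2
from station import r, cams
def cal(n):
    c=cams.get_calibration(n); K=np.array(c["camera_matrix"]); k1=c["k1"]
    if n=="wrist":
        s=r.sense(); T=np.eye(4); T[:3,:3]=np.array(s["ee_rot"]); T[:3,3]=s["tcp_pos"]
        M=T@np.array(c["T_tool_cam"]); R=M[:3,:3].T; t=-R@M[:3,3]
    else:
        R=cv2.Rodrigues(np.array(c["rvec"],float))[0]; t=np.array(c["tvec"],float).ravel()
    return K,np.array([k1,0,0,0],float),R,t
def ray(c,uv):
    K,d,R,t=c
    p=cv2.undistortPoints(np.array([[uv]],float),K,d)[0,0]
    return -R.T@t, R.T@np.array([p[0],p[1],1.])
def atz(c,uv,z):
    o,v=ray(c,uv); return o+v*(z-o[2])/v[2]
def proj(c,P):
    K,d,R,t=c
    return cv2.projectPoints(np.array(P,float).reshape(-1,1,3),cv2.Rodrigues(R)[0],t,K,d)[0][:,0]
def snap(n,f):
    c=cal(n); im=np.array(cams.capture(n)); cv2.imwrite("pics/"+f,im[:,:,::-1]); return c,im
E
python3 - <<'E'
from h import *
for n in("scene","top","wrist"):
    c,im=snap(n,n+"0.png")
    print(n,-c[2].T@c[3],c[2][2],c[0][0,0])
s=r.sense();print(s)
a=cv2.imread("pics/scene0.png");b=cv2.imread("pics/top0.png")
E
```

```text
scene [1.25683843 0.43425698 0.97527101] [-0.60117625 -0.24827032 -0.75957157] 478.9681006396136
top [0.40864294 0.13801277 0.87835464] [ 0.19375834 -0.01804074 -0.9808834 ] 388.8520915071316
wrist [0.33575151 0.53139397 0.38405194] [-0.25056982  0.11706154 -0.96099499] 278.050985898321
{'time_s': 0.15, 'joints': array([ 7.93876098e+01,  2.20792472e+01,  3.99025123e-01, -2.03414072e-02,
       -6.84141500e+01, -1.48157805e+01]), 'joint_velocities': array([-0.06644248, -0.17139216,  0.18700976,  0.11882155, -0.00959897,
       -0.04453963]), 'effort': array([-1.64822281e-04, -3.91054058e+01,  1.87586296e+01,  4.22243714e+00,
        1.23337260e-02, -1.47255209e-04]), 'tcp_pos': array([0.26816095, 0.56403769, 0.22173479]), 'ee_rot': array([[ 9.03068114e-01, -4.29496900e-01, -6.27812008e-04],
       [-4.29497347e-01, -9.03066776e-01, -1.55811154e-03],
       [ 1.02247912e-04,  1.67672444e-03, -9.99998589e-01]]), 'wrist_force': array([ 0.95898627, -0.85007432, -1.02449213]), 'moment': array([-0.07733176,  0.00750391,  0.00963064]), 'gripper_force': 0.0, 'gripper_width': 1.0014162537780538}
```

View pics/top0.png

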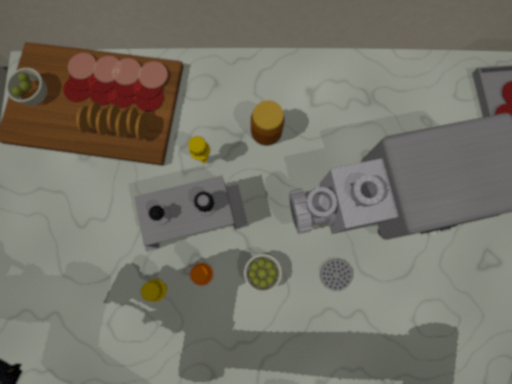

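View pics/scene0.png

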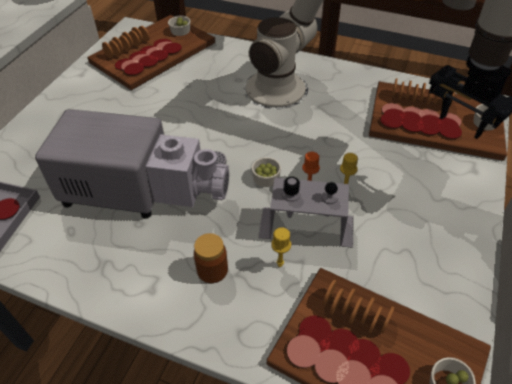

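The top view shows the rack at (185,212). The small ball knob (tray pin) is at (157,213) and the wider black grip (screw) is at (204,201). The mincer's well boss is at about (370,188), and its outlet points left. The scene view agrees: screw at (291,185), ball at (331,188).

```bash
python3 - <<'E'
from h import *
c=cal("top"); g=lambda u,v,z:np.round(atz(c,(u,v),z),4)
print("screw",g(204,201,.165),"pin",g(157,213,.15),"well",g(370,188,.196),"throat",g(322,202,.164))
print("jar",g(268,110,.106),"ram",g(263,272,.042),"plate",g(337,274,.01))
print("yel",g(198,146,.1),"orange",g(202,273,.06))
cs=cal("scene")
print("scene screw",atz(cs,(291,182),.165),"well",atz(cs,(174,146),.196))
b=cv2.imread("pics/top0.png")[150:250,130:230];w=cv2.imread("pics/top0.png")[140:240,290:420]
s=cv2.imread("pics/scene0.png")[120:250,130:360]
o=np.zeros((590,800,3),np.uint8); o[:290,:290]=cv2.resize(b,(290,290),interpolation=2);o[:290,300:677]=cv2.resize(w,(377,290),interpolation=2);o[295:295+290,:513]=cv2.resize(s,(513,290),interpolation=2)
cv2.imwrite("pics/crop1.png",o)
E
```

```text
screw [0.5305 0.2267 0.165 ] pin [0.5107 0.317  0.15  ] well [ 0.5468 -0.0759  0.196 ] throat [0.5272 0.0066 0.164 ]
jar [0.735  0.1023 0.106 ] ram [0.3986 0.1152 0.042 ] plate [ 0.3918 -0.0486  0.01  ]
yel [0.6581 0.2494 0.1   ] orange [0.3979 0.2415 0.06  ]
scene screw [0.53488766 0.22957239 0.165     ] well [ 0.55093831 -0.06028618  0.196     ]
```

View pics/crop1.png

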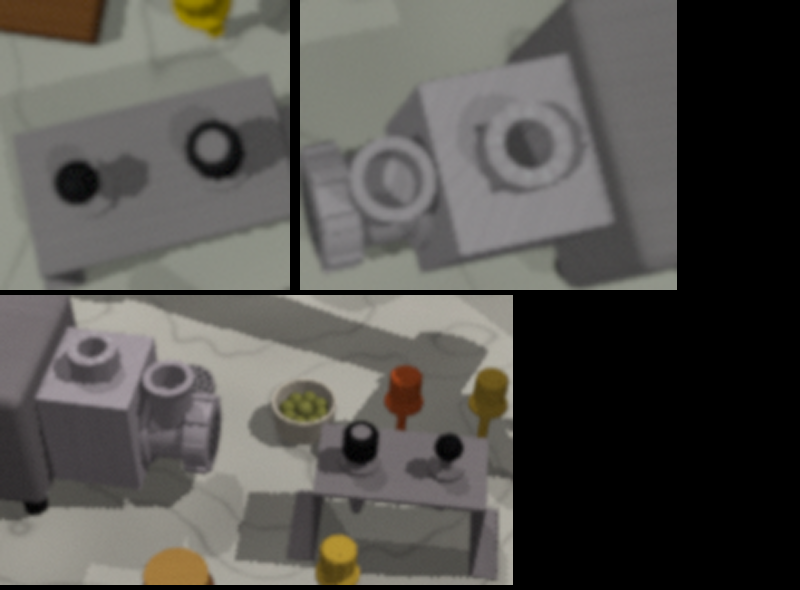

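The crop confirms it. The screw's flat grip top is at (203.4,201.7) in the top view and the ball-topped pin is to its left. The well mouth is at (369.3,189.3), or (171.7,143.3) in the scene view. Next I'll put the wrist camera over the well and look down the bore.

```bash
cat >> h.py <<'E'
def go(target,yawvec=None):
    "shift in current tool axes to reach TCP target; rotation vec (6deg units) to point down with tool y along yawvec"
    s=r.sense(); R=np.array(s["ee_rot"]); d=R.T@(np.array(target)-s["tcp_pos"])
    y=R[:,1] if yawvec is None else np.array(yawvec,float); y=np.array([y[0],y[1],0]);y/=np.linalg.norm(y)
    z=np.array([0,0,-1.]); T=np.column_stack([np.cross(y,z),y,z])
    rv=cv2.Rodrigues(R.T@T)[0].ravel()*180/np.pi/6
    print("shift mm",np.round(d*1000,1),"turn",np.round(rv,3)); return d,rv
E
python3 - <<'E'
from h import *
c=cal("top"); cs=cal("scene")
print("well",atz(c,(369.3,189.3),.196),atz(cs,(171.7,143.3),.196),"screw",atz(c,(203.4,201.7),.165),atz(cs,(291.5,182),.165))
T=np.array(cams.get_calibration("wrist")["T_tool_cam"]);print(T.round(4))
R=np.array(r.sense()["ee_rot"])
w=np.array([.547,-.075]); t=w-(R@T[:3,3])[:2]; print(t)
go([t[0],t[1],.222])
E
```

```text
well [ 0.54444049 -0.0745023   0.196     ] [ 0.54446755 -0.06995211  0.196     ] screw [0.52920019 0.2277729  0.165     ] [0.53447763 0.23064562 0.165     ]
[[ 4.000e-04 -9.610e-01 -2.766e-01  7.510e-02]
 [ 1.000e+00  4.000e-04  1.000e-04  7.000e-04]
 [ 0.000e+00 -2.766e-01  9.610e-01 -1.625e-01]
 [ 0.000e+00  0.000e+00  0.000e+00  1.000e+00]]
[ 0.47938073 -0.04237905]
shift mm [451.2 456.9   0.5] turn [ 0.016 -0.001  0.   ]
```

```bash
python3 -m handwheel '[[[0,0,0,0.025,0.025,-0.001,0.087],[0,0,0,0.025,0.025,0,0.087],[0,0,0,0.025,0.025,0,0.087],[0,0,0,0.025,0.025,0,0.087],[0,0,0,0.025,0.025,0,0.087],[0,0,0,0.025,0.025,0,0.087],[0,0,0,0.025,0.025,0,0.087],[0,0,0,0.025,0.025,0,0.087],[0,0,0,0.025,0.025,0,0.087],[0,0,0,0.025,0.025,0,0.087],[0,0,0,0.025,0.025,0,0.087],[0,0,0,0.025,0.025,0,0.087]]]' && python3 -m handwheel '[[[0,0,0,0.025,0.025,0,0.087],[0,0,0,0.025,0.025,0,0.087],[0,0,0,0.025,0.025,0,0.087],[0,0,0,0.025,0.025,0,0.087],[0,0,0,0.025,0.025,0,0.087],[0,0,0,0.025,0.031,0,0.087],[0,0,0,0,0,0,0.087],[0,0,0,0,0,0,0.087],[0,0,0,0,0,0,0.087]]]'
python3 - <<'E'
from h import *
c,im=snap("wrist","w1.png"); s=r.sense(); print(s["time_s"],s["tcp_pos"],s["joints"].round(1))
p=proj(c,[[.5445,-.0735,.196],[.5445,-.0735,.136]]); print(p)
u,v=p[0].astype(int); x0,y0=max(u-75,0),max(v-75,0)
k=im[y0:y0+150,x0:x0+150,::-1]; print(x0,y0,k.shape)
a=cv2.resize(k,(500,500*k.shape[0]//k.shape[1]),interpolation=cv2.INTER_CUBIC); a=np.clip(a.astype(float)*1.6,0,255).astype(np.uint8)
cv2.imwrite("pics/w1c.png",a)
E
```

```text
time_s: 1.35
tcp_pos: [0.4105, 0.1632, 0.2235]
ee_rot: [[0.903, -0.429, -0.0], [-0.429, -0.903, 0.0], [-0.0, 0.0, -1.0]]
wrist_force: [0.6, -0.1, 0.1]
gripper_width: 1.003
gripper_force: 0.0
time_s: 2.25
tcp_pos: [0.4787, -0.0401, 0.2234]
ee_rot: [[0.903, -0.429, -0.0], [-0.429, -0.903, 0.0], [-0.0, -0.0, -1.0]]
wrist_force: [-0.2, 0.6, 1.2]
gripper_width: 0.997
gripper_force: 0.0
2.3 [ 0.47869517 -0.03982794  0.22352707] [ 14.7   7.8 -19.   -0.  -63.2  50. ]
[[259.22886716 114.30842454]
 [258.79063944 113.79167426]]
184 39 (150, 150, 3)
```

View pics/w1c.png

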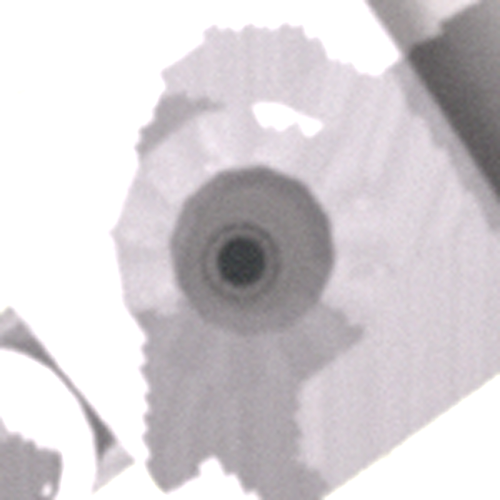

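Looking down the bore, the rim is centred at about (252,250) in the crop, with a radius of 80. The bush ring and its dark core are at about (242,262), clearly off-centre. Next I'll fit the circles numerically.

```bash
python3 - <<'E'
from h import *
im=cv2.cvtColor(cv2.imread("pics/w1.png"),6); c=cal("wrist")
g=cv2.GaussianBlur(cv2.resize(im,None,fx=4,fy=4,interpolation=2),(0,0),2).astype(float)
def sub(p,q=4): return (np.array(p)+.5)/q-.5
# radial-edge circle fit: strongest dark->light outward edge within [r0,r1]
def fit(uv,r0,r1,n=72):
    ctr=(np.array(uv)+.5)*4-.5
    for _ in range(6):
        P=[]
        for a in np.linspace(0,2*np.pi,n,endpoint=False):
            rr=np.arange(r0*4,r1*4,1.); x=ctr[0]+rr*np.cos(a);y=ctr[1]+rr*np.sin(a)
            v=cv2.remap(g.astype(np.float32),x.astype(np.float32)[None],y.astype(np.float32)[None],1)[0]
            k=np.argmax(np.gradient(v)); P.append((x[k],y[k]))
        P=np.array(P,np.float32)
        for _ in range(2):
            (ex,ey),(A,B),_a=cv2.fitEllipse(P)
            d=np.abs(np.hypot(P[:,0]-ex,P[:,1]-ey)-(A+B)/4); P=P[d<=np.percentile(d,85)]
        ctr=np.array([ex,ey])
    return sub(ctr),A/4,B/4
for nm,uv,a,b,z in (("rim",(259.5,114),18,30,.196),("bush",(256.6,117.6),10,14,.136),("minor",(256.6,117.6),5,9.5,.132)):
    q,A,B=fit(uv,a,b); P=atz(c,q,z)
    E=[np.linalg.norm(atz(c,q+[A/2,0],z)-atz(c,q-[A/2,0],z))*1000, B/A]
    print(nm,q.round(2),round(A,1),round(B,1),P.round(4),"dia",np.round(E,2))
c2=cal("top"); 
E
```

```text
rim [259.2  113.54] 48.9 49.8 [ 0.545  -0.0733  0.196 ] dia [32.28  1.02]
bush [255.77 117.48] 24.4 24.5 [ 0.5429 -0.0694  0.136 ] dia [21.25  1.  ]
minor [255.89 117.04] 14.7 14.7 [ 0.5431 -0.0696  0.132 ] dia [12.97  1.01]
```

The diameters match, and the bush offset of about (-2.0, +3.8) mm is 4.3 mm long, which fits the given range. A second look with the tool turned about 105° will remove the hand-eye bias and set up the starting yaw.

```bash
python3 -m handwheel '[[[0,0,0,0.0235,0.0185,0,0.087],[0,0,0,0.0235,0.0185,0,0.087],[0,0,0,0.0235,0.0185,0,0.087],[0,0,0,0.0235,0.0185,0,0.087],[0,0,-1.35,0,0,0,0.087],[0,0,-1.35,0,0,0,0.087],[0,0,-1.35,0,0,0,0.087],[0,0,-1.35,0,0,0,0.087],[0,0,-1.35,0,0,0,0.087],[0,0,-1.35,0,0,0,0.087],[0,0,-1.35,0,0,0,0.087],[0,0,-1.35,0,0,0,0.087]]]' && python3 -m handwheel '[[[0,0,-1.35,0,0,0,0.087],[0,0,-1.35,0,0,0,0.087],[0,0,-1.35,0,0,0,0.087],[0,0,-1.35,0,0,0,0.087],[0,0,-1.35,0,0,0,0.087],[0,0,0,0,0,0,0.087],[0,0,0,0,0,0,0.087],[0,0,0,0,0,0,0.087]]]'
cat >> h.py <<'E'
def fit(im,uv,r0,r1,n=72,sgn=1):
    g=cv2.GaussianBlur(cv2.resize(im,None,fx=4,fy=4,interpolation=2),(0,0),2).astype(np.float32)
    ctr=(np.array(uv)+.5)*4-.5
    for _ in range(6):
        P=[]
        for a in np.linspace(0,2*np.pi,n,endpoint=False):
            rr=np.arange(r0*4,r1*4,1.); x=ctr[0]+rr*np.cos(a);y=ctr[1]+rr*np.sin(a)
            v=cv2.remap(g,x.astype(np.float32)[None],y.astype(np.float32)[None],1)[0]
            k=np.argmax(sgn*np.gradient(v)); P.append((x[k],y[k]))
        P=np.array(P,np.float32)
        for _ in range(2):
            (ex,ey),(A,B),_a=cv2.fitEllipse(P)
            d=np.abs(np.hypot(P[:,0]-ex,P[:,1]-ey)-(A+B)/4); P=P[d<=np.percentile(d,85)]
        ctr=np.array([ex,ey])
    return (ctr+.5)/4-.5,A/4,B/4
E
python3 - <<'E'
from h import *
s=r.sense(); c,im=snap("wrist","w2.png"); print(s["tcp_pos"],s["joints"].round(1))
g=cv2.cvtColor(im,7)
p0=proj(c,[[.545,-.0733,.196],[.543,-.0695,.136]]); print(p0)
for nm,uv,a,b,z in (("rim",p0[0],18,30,.196),("bush",p0[1],10,14,.136),("minor",p0[1],5,9.5,.132)):
    q,A,B=fit(g,uv,a,b); print(nm,q.round(2),round(A,1),round(B,1),atz(c,q,z).round(4))
R=np.array(s["ee_rot"]);print(R.round(4))
E
```

```text
time_s: 3.5
tcp_pos: [0.5322, -0.1463, 0.2237]
ee_rot: [[0.768, 0.641, 0.0], [0.641, -0.768, 0.0], [0.0, -0.0, -1.0]]
wrist_force: [-0.0, -0.1, -0.6]
gripper_width: 0.998
gripper_force: 0.0
time_s: 4.3
tcp_pos: [0.5321, -0.1472, 0.2236]
ee_rot: [[0.177, 0.984, 0.0], [0.984, -0.177, 0.0], [0.0, 0.0, -1.0]]
wrist_force: [-0.3, -0.4, 0.9]
gripper_width: 1.0
gripper_force: 0.0
[ 0.53214467 -0.14721631  0.22361379] [  1.4  14.9  -9.8  -0.  -65.3 168.5]
[[258.03089116 112.70294548]
 [254.8641744  108.63021323]]
rim [257.34 112.66] 48.7 50.1 [ 0.5446 -0.0732  0.196 ]
bush [254.5  108.81] 24.3 25.1 [ 0.5427 -0.0696  0.136 ]
minor [254.82 109.17] 14.2 14.9 [ 0.5428 -0.0699  0.132 ]
[[ 1.768e-01  9.842e-01  1.000e-04]
 [ 9.842e-01 -1.768e-01  0.000e+00]
 [ 0.000e+00  1.000e-04 -1.000e+00]]
```

The two looks agree within 0.3 mm: bush at (0.5428, -0.0697) and rim at (0.5448, -0.0732). Now the screw.

```bash
python3 -m handwheel '[[[0,0,0,0.037,-0.0067,-0.0036,0.087],[0,0,0,0.037,-0.0067,-0.0036,0.087],[0,0,0,0.037,-0.0067,-0.0036,0.087],[0,0,0,0.037,-0.0067,-0.0036,0.087],[0,0,0,0.037,-0.0067,-0.0036,0.087],[0,0,0,0.037,-0.0067,-0.0036,0.087],[0,0,0,0.037,-0.0067,-0.0036,0.087],[0,0,0,0.037,-0.0067,-0.0036,0.087],[0,0,0,0.037,-0.0067,-0.0036,0.087],[0,0,0,0.037,-0.0067,-0.0036,0.087],[0,0,0,0,0,0,0.087],[0,0,0,0,0,0,0.087]]]'
python3 - <<'E'
from h import *
s=r.sense(); c,im=snap("wrist","w3.png"); print(s["tcp_pos"],s["joints"].round(1))
print(proj(c,[[.532,.229,.165],[.532,.229,.12]]))
E
```

```text
time_s: 5.55
tcp_pos: [0.5309, 0.2289, 0.2592]
ee_rot: [[0.175, 0.985, -0.001], [0.985, -0.175, -0.0], [-0.001, -0.001, -1.0]]
wrist_force: [0.6, -1.1, -0.5]
gripper_width: 0.999
gripper_force: 0.0
[0.53088185 0.22891968 0.2591917 ] [ 39.4  16.1  -2.9  -0.  -71.  130.5]
[[259.46245152 193.11346183]
 [259.22039371 181.81869611]]
```

View pics/w3.png

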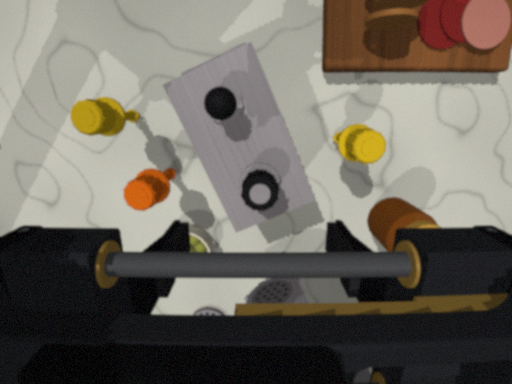

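The wrist view shows the screw's grip, with its light top disc at (261,194), almost exactly where I projected it. The tray pin is at (220,103) and the jaws are clear. I'll descend and grip.

```bash
python3 - <<'E'
from h import *
c=cal("wrist"); P=atz(c,(261,194),.165); print(P); go([P[0],P[1],.132],[.9842,-.1768])
E
```

```text
[0.53332085 0.22697008 0.165     ]
shift mm [ -0.6   2.6 127.3] turn [-0.005  0.006  0.007]
```

```bash
python3 -m handwheel '[[[0,0,0,0,0.0025,0.03,0.087],[0,0,0,0,0,0.03,0.087],[0,0,0,0,0,0.03,0.087],[0,0,0,0,0,0.022,0.087],[0,0,0,0,0,0.015,0.087],[0,0,0,0,0,0,0.087],[0,0,0,0,0,0,0.0],[0,0,0,0,0,0,0.0],[0,0,0,0,0,0,0.0],[0,0,0,0,0,0,0.0],[0,0,0,0,0,0,0.0],[0,0,0,0,0,0,0.0]]]' && python3 -m handwheel '[[[0,0,0,0,0,0,0.0],[0,0,0,0,0,0,0.0],[0,0,0,0,0,0,0.0]]]'
```

```text
time_s: 6.8
tcp_pos: [0.5337, 0.2279, 0.1328]
ee_rot: [[0.176, 0.984, 0.0], [0.984, -0.176, 0.0], [0.0, 0.0, -1.0]]
wrist_force: [-0.4, 0.1, 0.4]
gripper_width: 0.535
gripper_force: 0.0
time_s: 7.1
tcp_pos: [0.5335, 0.2278, 0.1326]
ee_rot: [[0.176, 0.984, -0.0], [0.984, -0.176, -0.0], [-0.0, -0.0, -1.0]]
wrist_force: [-1.3, 1.0, 1.4]
gripper_width: 0.407
gripper_force: 30.0
```

Gripped (35.4 mm opening, 30 N). I'll lift it clear and check how the screw sits in the hand.

```bash
python3 -m handwheel '[[[0,0,0,0,0,-0.01,0.0],[0,0,0,0,0,-0.025,0.0],[0,0,0,0,0,-0.03,0.0],[0,0,0,0,0,-0.03,0.0],[0,0,0,0,0,-0.03,0.0],[0,0,0,0,0,-0.03,0.0],[0,0,0,0,0,-0.035,0.0],[0,0,0,0,0,0,0.0],[0,0,0,0,0,0,0.0],[0,0,0,0,0,0,0.0]]]'
python3 - <<'E'
from h import *
s=r.sense(); c,im=snap("wrist","w4.png"); print(s["tcp_pos"],s["wrist_force"])
t=s["tcp_pos"]; z=t[2]-.0125
print("z tip",z-.083, proj(c,[[t[0],t[1],z-.083],[t[0],t[1],z-.063],[t[0],t[1],z]]))
g,im2=snap("scene","s4.png")
k=im2[0:260,200:420,::-1]; w=im[110:330,150:370,::-1]
o=np.zeros((520,800,3),np.uint8); o[:520,:440]=cv2.resize(k,(440,520),interpolation=2)[:, :440]
o[:355,445:800]=np.clip(cv2.resize(w,(355,355),interpolation=2)*1.5,0,255); cv2.imwrite("pics/c4.png",o)
E
```

```text
time_s: 8.1
tcp_pos: [0.5328, 0.2274, 0.3211]
ee_rot: [[0.176, 0.984, -0.003], [0.984, -0.176, -0.001], [-0.002, -0.003, -1.0]]
wrist_force: [-0.9, 0.4, -2.7]
gripper_width: 0.406
gripper_force: 30.0
[0.532796   0.22744422 0.32105752] [-0.88413007  0.39892913 -2.71409766]
z tip 0.2255575231083704 [[258.53716599 192.89512261]
 [258.55271972 199.15416757]
 [258.62153666 227.1634678 ]]
```

View pics/c4.png

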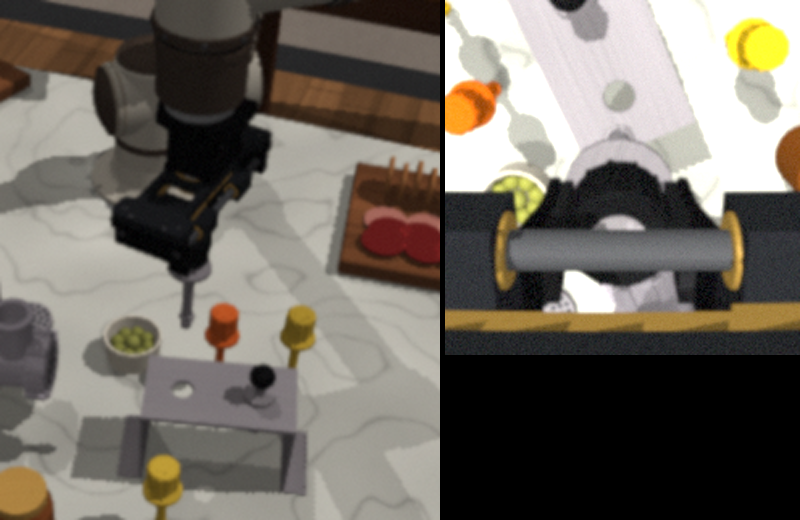

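The screw hangs upright in the hand. Its tip is at about (258,192) in the wrist view against (258.5,193) expected, so it is centred to about 1 mm. Now to the bush.

```bash
python3 -m handwheel '[[[0,0,0,-0.015,0.003,0,0.0],[0,0,0,-0.029,0.0062,0,0.0],[0,0,0,-0.029,0.0062,0,0.0],[0,0,0,-0.029,0.0062,0,0.0],[0,0,0,-0.029,0.0062,0,0.0],[0,0,0,-0.029,0.0062,0,0.0],[0,0,0,-0.029,0.0062,0,0.0],[0,0,0,-0.029,0.0062,0,0.0],[0,0,0,-0.029,0.0062,0,0.0],[0,0,0,-0.029,0.0062,0,0.0],[0,0,0,-0.015,0.0032,0,0.0],[0,0,0,0,0,0,0.0]]]' && python3 -m handwheel '[[[0,0,0,0,0,0,0.0],[0,0,0,0,0,0,0.0]]]'
python3 - <<'E'
from h import *
s=r.sense();print(s["joints"].round(1),s["wrist_force"].round(2)); go([.5428,-.0697,.3211],[.9842,-.1768])
c,im=snap("wrist","w5.png"); c,im2=snap("scene","s5.png"); c3,im3=snap("top","t5.png")
P=[[.5428,-.0697,.2255],[.5428,-.0697,.3085]]
print(proj(c,P),proj(c3,P))
o=np.zeros((580,800,3),np.uint8); o[:400,:400]=cv2.resize(im2[60:200,100:240,::-1],(400,400),interpolation=2)
o[:390,405:795]=np.clip(cv2.resize(im[140:270,195:325,::-1],(390,390),interpolation=2)*1.6,0,255); cv2.imwrite("pics/c5.png",o)
E
```

```text
time_s: 9.4
tcp_pos: [0.543, -0.0716, 0.322]
ee_rot: [[0.179, 0.984, -0.001], [0.984, -0.179, -0.0], [-0.001, -0.001, -1.0]]
wrist_force: [-0.2, 0.7, -2.7]
gripper_width: 0.405
gripper_force: 30.0
time_s: 9.6
tcp_pos: [0.5434, -0.069, 0.3224]
ee_rot: [[0.175, 0.985, -0.0], [0.985, -0.175, 0.0], [0.0, -0.0, -1.0]]
wrist_force: [0.9, 0.1, -2.1]
gripper_width: 0.402
gripper_force: 30.0
[  9.7  11.3  -0.4  -0.  -78.3 160.2] [ 0.86  0.05 -2.05]
shift mm [-0.8 -0.5  1.3] turn [-0.003 -0.001  0.017]
[[170.36724816 133.62850721]
 [165.08164771 105.58429919]] [[371.63693406 186.88847825]
 [387.95139196 175.82109861]]
```

View pics/c5.png

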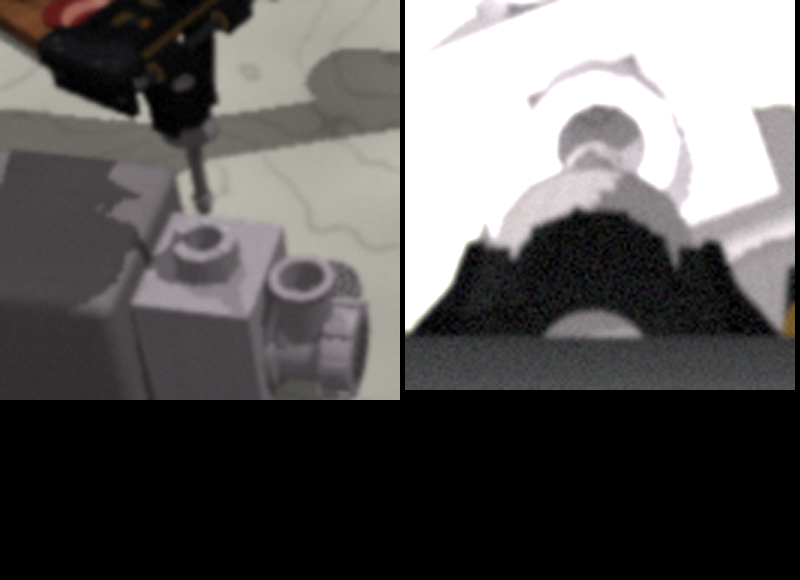

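The screw is upright over the well in the scene view, with its tip at (171.4,132.5) against (170.4,133.6) projected. In the wrist view the point is at about (259,190). I'll check its along-x offset numerically.

```bash
python3 - <<'E'
from h import *
c=cal("wrist"); s=r.sense(); t=s["tcp_pos"]; R=np.array(s["ee_rot"]); x=R[:,0]
zc=t[2]-.0125
for nm,rad,dz in(("dog",.006,-.083),("thr lo",.00925,-.075),("thr hi",.00925,-.063),("collar",.023,0),("collartop",.023,.005)):
    P=np.array([t[0],t[1],zc+dz]); print(nm,proj(c,[P+x*rad]).round(1), proj(c,[P]).round(1))
print("wellrim far",proj(c,[np.array([.5448,-.0732,.196])+x*.016]).round(1))
im=cv2.cvtColor(cv2.imread("pics/w5.png"),6)
for u in (254,259,264): print(u,im[170:214,u].tolist())
E
```

```text
dog [[258.3 187.1]] [[258.3 193.1]]
thr lo [[258.3 185.9]] [[258.3 195.4]]
thr hi [[258.3 189.4]] [[258.3 199.3]]
collar [[258.6 194.8]] [[258.6 227.2]]
collartop [[258.7 197. ]] [[258.6 230.2]]
wellrim far [[260.1 174.2]]
254 [192, 196, 199, 198, 189, 173, 134, 100, 80, 70, 71, 78, 79, 83, 84, 84, 86, 100, 118, 130, 128, 114, 106, 99, 97, 102, 109, 124, 135, 134, 135, 138, 134, 135, 136, 135, 132, 131, 115, 91, 55, 27, 12, 8]
259 [199, 202, 203, 189, 153, 103, 77, 77, 77, 76, 76, 75, 77, 81, 83, 82, 93, 116, 129, 130, 122, 113, 103, 90, 95, 102, 117, 128, 132, 134, 132, 134, 127, 121, 113, 114, 111, 100, 85, 63, 44, 16, 21, 1]
264 [179, 177, 182, 179, 162, 134, 96, 74, 74, 79, 78, 83, 82, 82, 82, 82, 84, 86, 91, 103, 112, 115, 115, 115, 107, 101, 103, 112, 122, 119, 117, 119, 115, 103, 94, 86, 82, 82, 76, 67, 47, 25, 14, 11]
```

The edges are within about 1 mm of prediction, so the screw is centred in the jaws. I'll lower it into the well to just above the floor.

```bash
python3 -m handwheel '[[[0,0,0,-0.0007,-0.0005,0.01,0.0],[0,0,0,0,0,0.015,0.0],[0,0,0,0,0,0.015,0.0],[0,0,0,0,0,0.015,0.0],[0,0,0,0,0,0.015,0.0],[0,0,0,0,0,0.01,0.0],[0,0,0,0,0,0.002,0.0],[0,0,0,0,0,0,0.0],[0,0,0,0,0,0,0.0]]]'
python3 - <<'E'
from h import *
for _ in range(1):
    s=r.sense();print(s["tcp_pos"].round(4),s["wrist_force"].round(2),s["moment"].round(3)); go([.5428,-.0697,.2275],[.9842,-.1768])
E
```

```text
time_s: 10.65
tcp_pos: [0.5434, -0.0701, 0.2413]
ee_rot: [[0.176, 0.984, 0.002], [0.984, -0.176, -0.0], [0.0, 0.001, -1.0]]
wrist_force: [0.7, -0.2, -1.6]
gripper_width: 0.403
gripper_force: 30.0
[ 0.5434 -0.0701  0.2413] [ 0.67 -0.2  -1.56] [-0.075 -0.138 -0.001]
shift mm [ 0.3 -0.7 13.8] turn [ 0.014 -0.002  0.012]
```

```bash
python3 -m handwheel '[[[0,0,0,0,-0.0005,0.003,0.0],[0,0,0,0,0,0.003,0.0],[0,0,0,0,0,0.002,0.0],[0,0,0,0,0,0.001,0.0],[0,0,0,0,0,0,0.0]]]' && python3 -m handwheel '[[[0,0,0,0,0,0.001,0.0],[0,0,0,0,0,0.001,0.0],[0,0,0,0,0,0,0.0]]]' && python3 -m handwheel '[[[0,0,0,0,0,0.001,0.0],[0,0,0,0,0,0.001,0.0],[0,0,0,0,0,0,0.0]]]'
```

```text
time_s: 11.15
tcp_pos: [0.5423, -0.0701, 0.2313]
ee_rot: [[0.176, 0.984, -0.0], [0.984, -0.176, -0.0], [-0.0, -0.0, -1.0]]
wrist_force: [-0.7, -0.6, -1.9]
gripper_width: 0.408
gripper_force: 30.0
time_s: 11.45
tcp_pos: [0.5423, -0.0701, 0.2294]
ee_rot: [[0.176, 0.984, -0.0], [0.984, -0.176, 0.0], [-0.0, -0.0, -1.0]]
wrist_force: [-0.3, -0.2, -1.9]
gripper_width: 0.406
gripper_force: 30.0
time_s: 11.75
tcp_pos: [0.5423, -0.0701, 0.2274]
ee_rot: [[0.176, 0.984, -0.0], [0.984, -0.176, -0.0], [-0.0, -0.0, -1.0]]
wrist_force: [0.2, -0.1, -2.9]
gripper_width: 0.404
gripper_force: 30.0
```

It is past the floor level with no contact, so the point is in the bush. Continuing gently.

```bash
python3 -m handwheel '[[[0,0,0,0.0004,0.0004,0.001,0.0],[0,0,0,0,0,0.001,0.0],[0,0,0,0,0,0,0.0]]]' && python3 -m handwheel '[[[0,0,0,0,0,0.001,0.0],[0,0,0,0,0,0.001,0.0],[0,0,0,0,0,0,0.0]]]'
```

```text
time_s: 12.05
tcp_pos: [0.5428, -0.0698, 0.2254]
ee_rot: [[0.176, 0.984, -0.0], [0.984, -0.176, -0.0], [-0.0, -0.0, -1.0]]
wrist_force: [-0.5, 0.4, -2.0]
gripper_width: 0.405
gripper_force: 30.0
time_s: 12.35
tcp_pos: [0.5427, -0.0698, 0.2234]
ee_rot: [[0.176, 0.984, -0.0], [0.984, -0.176, -0.0], [-0.0, -0.0, -1.0]]
wrist_force: [-0.4, 0.5, -2.2]
gripper_width: 0.406
gripper_force: 30.0
```

```bash
python3 -m handwheel '[[[0,0,0,0,0,0.001,0.0],[0,0,0,0,0,0.001,0.0],[0,0,0,0,0,0,0.0]]]' && python3 -m handwheel '[[[0,0,0,0,0,0.001,0.0],[0,0,0,0,0,0,0.0]]]'  && python3 -m handwheel '[[[0,0,0,0,0,0.001,0.0],[0,0,0,0,0,0,0.0]]]'
```

```text
time_s: 12.65
tcp_pos: [0.5427, -0.0698, 0.2214]
ee_rot: [[0.176, 0.984, -0.0], [0.984, -0.176, 0.0], [-0.0, -0.0, -1.0]]
wrist_force: [-0.1, 0.0, -2.3]
gripper_width: 0.406
gripper_force: 30.0
time_s: 12.85
tcp_pos: [0.5428, -0.0698, 0.2204]
ee_rot: [[0.176, 0.984, -0.0], [0.984, -0.176, 0.0], [-0.0, -0.0, -1.0]]
wrist_force: [0.3, -0.7, -1.1]
gripper_width: 0.407
gripper_force: 30.0
time_s: 13.05
tcp_pos: [0.5428, -0.0697, 0.2194]
ee_rot: [[0.176, 0.984, -0.0], [0.984, -0.176, 0.0], [0.0, -0.0, -1.0]]
wrist_force: [0.1, 0.4, -1.3]
gripper_width: 0.407
gripper_force: 30.0
```

```bash
python3 -m handwheel '[[[0,0,0,0,0,0.0007,0.0],[0,0,0,0,0,0,0.0]]]' && python3 -m handwheel '[[[0,0,0,0,0,0.0007,0.0],[0,0,0,0,0,0,0.0]]]'  && python3 -m handwheel '[[[0,0,0,0,0,0.0007,0.0],[0,0,0,0,0,0,0.0]]]'
```

```text
time_s: 13.25
tcp_pos: [0.5428, -0.0698, 0.2188]
ee_rot: [[0.176, 0.984, -0.0], [0.984, -0.176, -0.0], [-0.0, -0.0, -1.0]]
wrist_force: [0.0, 0.7, -2.5]
gripper_width: 0.403
gripper_force: 30.0
time_s: 13.45
tcp_pos: [0.5428, -0.0698, 0.2181]
ee_rot: [[0.176, 0.984, -0.0], [0.984, -0.176, 0.0], [-0.0, -0.0, -1.0]]
wrist_force: [-0.2, 0.1, -1.9]
gripper_width: 0.405
gripper_force: 30.0
time_s: 13.65
tcp_pos: [0.5428, -0.0698, 0.2173]
ee_rot: [[0.176, 0.984, -0.0], [0.984, -0.176, 0.0], [-0.0, -0.0, -1.0]]
wrist_force: [0.2, -0.6, -0.9]
gripper_width: 0.403
gripper_force: 30.0
```

```bash
python3 -m handwheel '[[[0,0,0,0,0,0.0005,0.0],[0,0,0,0,0,0,0.0]]]' && python3 -m handwheel '[[[0,0,0,0,0,0.0005,0.0],[0,0,0,0,0,0,0.0]]]'  && python3 -m handwheel '[[[0,0,0,0,0,0.0005,0.0],[0,0,0,0,0,0,0.0]]]'
```

```text
time_s: 13.85
tcp_pos: [0.5428, -0.0698, 0.2169]
ee_rot: [[0.176, 0.984, -0.0], [0.984, -0.176, 0.0], [0.0, -0.0, -1.0]]
wrist_force: [-0.5, 0.5, -1.2]
gripper_width: 0.398
gripper_force: 30.0
time_s: 14.05
tcp_pos: [0.5428, -0.0698, 0.2164]
ee_rot: [[0.176, 0.984, -0.0], [0.984, -0.176, 0.0], [-0.0, -0.0, -1.0]]
wrist_force: [0.4, 0.4, -2.6]
gripper_width: 0.402
gripper_force: 30.0
time_s: 14.25
tcp_pos: [0.5428, -0.0698, 0.2159]
ee_rot: [[0.176, 0.984, -0.0], [0.984, -0.176, 0.0], [-0.0, -0.0, -1.0]]
wrist_force: [0.2, -0.5, -1.7]
gripper_width: 0.399
gripper_force: 30.0
```

```bash
python3 -m handwheel '[[[0,0,0,0,0,0.0005,0.0],[0,0,0,0,0,0,0.0]]]' && python3 -m handwheel '[[[0,0,0,0,0,0.0005,0.0],[0,0,0,0,0,0,0.0]]]'  && python3 -m handwheel '[[[0,0,0,0,0,0.0005,0.0],[0,0,0,0,0,0,0.0]]]' && python3 -c "
from h import *
s=r.sense();print(s['moment'],s['wrist_force'])"
```

```text
time_s: 14.45
tcp_pos: [0.5428, -0.0698, 0.2154]
ee_rot: [[0.176, 0.984, -0.0], [0.984, -0.176, -0.0], [-0.0, -0.0, -1.0]]
wrist_force: [-0.4, -0.4, -2.0]
gripper_width: 0.399
gripper_force: 30.0
time_s: 14.65
tcp_pos: [0.5428, -0.0698, 0.2149]
ee_rot: [[0.176, 0.984, -0.0], [0.984, -0.176, -0.0], [-0.0, -0.0, -1.0]]
wrist_force: [-0.1, -0.4, -1.8]
gripper_width: 0.403
gripper_force: 30.0
time_s: 14.85
tcp_pos: [0.5429, -0.0698, 0.2147]
ee_rot: [[0.176, 0.984, 0.0], [0.984, -0.176, -0.0], [-0.0, 0.0, -1.0]]
wrist_force: [-0.8, -0.8, -0.9]
gripper_width: 0.406
gripper_force: 30.0
[-0.09920886  0.00089637 -0.05692575] [-0.82152475 -0.7672552  -0.90227105]
```

Light contact begins at TCP z 0.2147, where a small turning moment appears. Now I'll turn it clockwise (+az) with feed at the thread's lead.

```bash
python3 -m handwheel '[[[0,0,1,0,0,0.0002,0.0],[0,0,1,0,0,0.0002,0.0],[0,0,1,0,0,0.0002,0.0],[0,0,0,0,0,0,0.0]]]' && python3 -c "
from h import *
s=r.sense();print(s['moment'],s['wrist_force'],s['joints'][5])"
```

```text
time_s: 15.25
tcp_pos: [0.543, -0.0698, 0.2139]
ee_rot: [[0.471, 0.882, 0.0], [0.882, -0.471, 0.0], [0.0, 0.0, -1.0]]
wrist_force: [0.3, -0.2, -0.7]
gripper_width: 0.404
gripper_force: 30.0
[-0.09301826 -0.02667791 -0.02183131] [ 0.27847376 -0.21627123 -0.68528943] 142.22853236453065
```

```bash
python3 -m handwheel '[[[0,0,1,0,0,0.00023,0.0],[0,0,1,0,0,0.00023,0.0],[0,0,1,0,0,0.00023,0.0],[0,0,1,0,0,0.00023,0.0],[0,0,1,0,0,0.00023,0.0],[0,0,0,0,0,0,0.0]]]' && python3 -c "
from h import *
s=r.sense();print(s['moment'],s['wrist_force'],s['joints'][5])" && python3 -m handwheel '[[[0,0,1,0,0,0.00025,0.0],[0,0,1,0,0,0.00025,0.0],[0,0,1,0,0,0.00025,0.0],[0,0,1,0,0,0.00025,0.0],[0,0,1,0,0,0.00025,0.0],[0,0,0,0,0,0,0.0]]]' && python3 -c "
from h import *
s=r.sense();print(s['moment'],s['wrist_force'],s['joints'][5])"
```

```text
time_s: 15.85
tcp_pos: [0.5429, -0.0698, 0.2127]
ee_rot: [[0.848, 0.53, 0.0], [0.53, -0.848, -0.0], [0.0, 0.0, -1.0]]
wrist_force: [0.1, -0.1, -1.0]
gripper_width: 0.402
gripper_force: 30.0
[-0.13975674 -0.08429441  0.06630835] [ 0.06423258 -0.06035663 -0.95773945] 112.34799448479438
time_s: 16.45
tcp_pos: [0.543, -0.0698, 0.2116]
ee_rot: [[0.999, 0.036, 0.001], [0.036, -0.999, -0.0], [0.001, 0.0, -1.0]]
wrist_force: [0.7, 0.3, -1.2]
gripper_width: 0.403
gripper_force: 30.0
[-0.01304121 -0.06580285  0.01553145] [ 0.65193733  0.33254284 -1.21454136] 82.41749808658503
```

```bash
python3 -m handwheel '[[[0,0,1,0,0,0.00023,0.0],[0,0,1,0,0,0.00023,0.0],[0,0,1,0,0,0.00023,0.0],[0,0,1,0,0,0.00023,0.0],[0,0,1,0,0,0.00023,0.0],[0,0,0,0,0,0,0.0]]]' && python3 -c "
from h import *
s=r.sense();print(s['moment'],s['wrist_force'],s['joints'][5])" && python3 -m handwheel '[[[0,0,1,0,0,0.00023,0.0],[0,0,1,0,0,0.00023,0.0],[0,0,1,0,0,0.00023,0.0],[0,0,1,0,0,0.00023,0.0],[0,0,0,0,0,0,0.0]]]' && python3 -c "
from h import *
s=r.sense();print(s['moment'],s['wrist_force'],s['joints'][5])"
```

```text
time_s: 17.05
tcp_pos: [0.543, -0.0698, 0.2105]
ee_rot: [[0.884, -0.468, 0.001], [-0.468, -0.884, -0.0], [0.0, -0.0, -1.0]]
wrist_force: [1.4, -0.4, -0.9]
gripper_width: 0.405
gripper_force: 30.0
[-0.00473561 -0.07095014 -0.05646752] [ 1.42717357 -0.39914624 -0.91670199] 52.46611874226713
time_s: 17.55
tcp_pos: [0.5431, -0.0697, 0.2096]
ee_rot: [[0.618, -0.786, 0.001], [-0.786, -0.618, 0.0], [0.0, -0.001, -1.0]]
wrist_force: [0.3, 1.3, -0.8]
gripper_width: 0.406
gripper_force: 30.0
[ 0.19290663 -0.11146189  0.01927622] [ 0.31438589  1.29555634 -0.8444794 ] 28.49473724783783
```

```bash
python3 -m handwheel '[[[0,0,1,0,0,0.00023,0.0],[0,0,1,0,0,0.00023,0.0],[0,0,1,0,0,0.00023,0.0],[0,0,0,0,0,0,0.0]]]' && python3 -c "
from h import *
s=r.sense();print(s['moment'],s['wrist_force'],s['joints'][5])" && python3 -m handwheel '[[[0,0,1,0,0,0.00023,0.0],[0,0,1,0,0,0.00023,0.0],[0,0,0,0,0,0,0.0]]]' && python3 -c "
from h import *
s=r.sense();print(s['moment'],s['wrist_force'],s['joints'][5])"
```

```text
time_s: 17.95
tcp_pos: [0.543, -0.0697, 0.2088]
ee_rot: [[0.345, -0.939, 0.0], [-0.939, -0.345, 0.0], [0.0, -0.0, -1.0]]
wrist_force: [0.4, -0.1, -1.0]
gripper_width: 0.406
gripper_force: 30.0
[ 0.20456424 -0.0807272  -0.00302944] [ 0.38963504 -0.12807498 -0.98324958] 10.513258672455077
time_s: 18.25
tcp_pos: [0.5432, -0.0697, 0.2086]
ee_rot: [[0.142, -0.99, 0.001], [-0.99, -0.142, -0.0], [0.0, -0.001, -1.0]]
wrist_force: [-0.5, -0.1, 0.8]
gripper_width: 0.404
gripper_force: 30.0
[ 0.28566464 -0.14425907 -0.00832975] [-0.47107713 -0.06042982  0.79635029] -1.4752336188399466
```

```bash
python3 -m handwheel '[[[0,0,1,0,0,0.00023,0.0],[0,0,1,0,0,0.0002,0.0],[0,0,0,0,0,0,0.0]]]' && python3 -c "
from h import *
s=r.sense();print(s['moment'],s['wrist_force'],s['joints'][5])" && python3 -m handwheel '[[[0,0,1,0,0,0.0002,0.0],[0,0,1,0,0,0.0002,0.0],[0,0,0,0,0,0,0.0]]]' && python3 -c "
from h import *
s=r.sense();print(s['moment'],s['wrist_force'],s['joints'][5])"
```

```text
time_s: 18.55
tcp_pos: [0.5436, -0.0697, 0.2086]
ee_rot: [[-0.066, -0.998, 0.002], [-0.998, 0.066, -0.0], [-0.0, -0.002, -1.0]]
wrist_force: [0.5, 0.8, 1.6]
gripper_width: 0.404
gripper_force: 30.0
[ 0.32141947 -0.24869539  0.01664573] [0.53887867 0.81245004 1.56604052] -13.472933482600803
time_s: 18.85
tcp_pos: [0.5438, -0.0697, 0.2085]
ee_rot: [[-0.272, -0.962, 0.003], [-0.962, 0.272, -0.0], [-0.001, -0.003, -1.0]]
wrist_force: [0.0, 0.5, 4.1]
gripper_width: 0.403
gripper_force: 30.0
[ 0.416784   -0.38656645  0.03077838] [0.01814042 0.53113412 4.06907116] -25.468675866831166
```

The z stopped at 0.2085, which matches the predicted home height (0.196 + 0.0126), and the axial force has risen by about 5 N. The collar is on the rim. I'll relax the push, open and lift away.

```bash
python3 -m handwheel '[[[0,0,0,0,0,-0.0006,0.0],[0,0,0,0,0,0,0.0],[0,0,0,0,0,0,0.06],[0,0,0,0,0,0,0.06],[0,0,0,0,0,0,0.087],[0,0,0,0,0,0,0.087],[0,0,0,0,0,0,0.087],[0,0,0,0,0,0,0.087]]]' && python3 -m handwheel '[[[0,0,0,0,0,-0.01,0.087],[0,0,0,0,0,-0.02,0.087],[0,0,0,0,0,-0.03,0.087],[0,0,0,0,0,-0.03,0.087],[0,0,0,0,0,0,0.087],[0,0,0,0,0,0,0.087]]]'
python3 - <<'E'
from h import *
c,im=snap("scene","s6.png"); w,iw=snap("wrist","w6.png")
B=[[.5428,-.0697,z] for z in(.196,.201,.241)]
print(proj(c,B),proj(w,B))
o=np.zeros((500,800,3),np.uint8)
o[:400,:400]=cv2.resize(im[100:200,120:220,::-1],(400,400),interpolation=2); o[:300,400:800]=cv2.resize(iw[:,:,::-1],(400,300)); cv2.imwrite("pics/c6.png",o)
E
```

```text
time_s: 19.65
tcp_pos: [0.5427, -0.0698, 0.2078]
ee_rot: [[-0.278, -0.961, -0.0], [-0.961, 0.278, -0.0], [0.0, 0.0, -1.0]]
wrist_force: [0.8, -0.0, 0.4]
gripper_width: 0.864
gripper_force: 0.0
time_s: 20.25
tcp_pos: [0.543, -0.0696, 0.2992]
ee_rot: [[-0.278, -0.961, 0.002], [-0.961, 0.278, 0.001], [-0.001, -0.002, -1.0]]
wrist_force: [-0.6, 0.8, -0.8]
gripper_width: 1.001
gripper_force: 0.0
[[172.11963277 142.88159476]
 [171.8270094  141.33798169]
 [169.42095015 128.62263781]] [[256.11881306 192.2061343 ]
 [256.10210525 193.63314688]
 [255.94372863 207.1756436 ]]
```

View pics/c6.png

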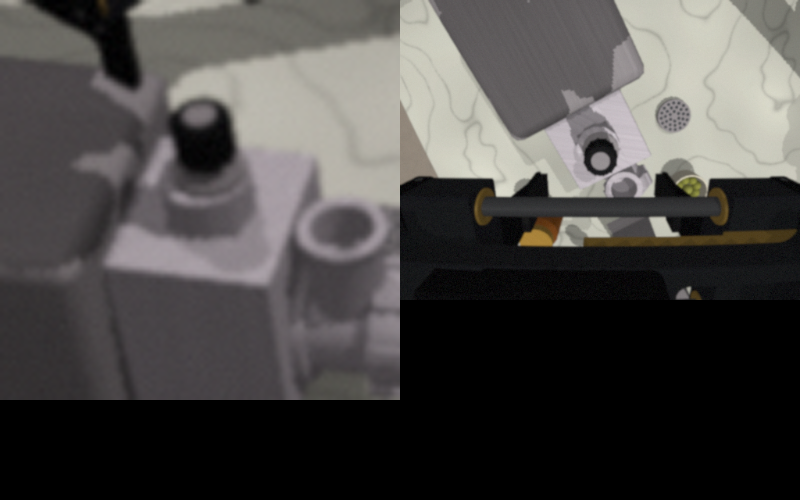

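The scene view shows the collar down on the boss, with the grip top at (170.7,128) against (169.4,128.6) predicted for home. The wrist view agrees: (256,206) against (255.9,207.2). The screw stands upright and is released, and the bystanders were never touched.

```bash
python3 -c "
from station import r
print(r.finish_job())"
```

```text
the job is handed in; nothing more can be done
None
```

The locking screw is turned fully in with its collar down on the well's rim and has been let go. The tray pin, cutting plate, ramekin and jar were left alone, and the job is handed in at about 20 s, though no verdict was returned.

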